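Offer up a booth-flap hinge leaf to the jamb and hold it for the pin

TASK

Pull the parts drawer out to its stop and leave it open, take out the hinge leaf with the single middle knuckle (leave the two-knuckle leaf in the drawer) and gently offer it up to the leaf on the jamb block: its knuckle goes between the two fixed knuckles, both leaves opened out flat and level, so that a pin could slide straight through all three holes. Finish while still holding the leaf there in the gripper, still and in line, carried by the gripper alone and not pressed against the jamb: do not let go. Leave the other things on the bench where they are.

Things in the scene. Friction and masses are not known exactly. Their poses are not given: they have to be found in the camera images.
- cab: low grey one-drawer parts unit, fixed to the bench, 200 deep (x) x 340 wide (y) x 80 mm high; origin at the centre of its underside, x axis points to the back, so the drawer comes out along -x. The drawer's floor is 22 mm above the bench, its inside 155 x 298 mm, its side walls reach 58 mm and its front 68 mm above the bench
- cab_drawer0 (a joint): how far the drawer is out, m: 0 shut, 0.134 at its stop; starts up to 0.02 out. Slides with about 1 N of friction plus light damping and stays where it is left
- cab_drawer0_handle (a point): middle of the drawer's bar handle: a round steel bar 11 mm thick, 120 mm long along the unit's y, 44 mm above the bench, its centre 35 mm in front of the drawer's front (29 mm free gap behind it) and 36 mm below the unit's top; moves with the drawer; axes as cab
- leaf: loose leaf to use: cast aluminium, 0.2 kg, flat in the drawer, knuckle roughly to the back. Plate 56 (x) x 50 (y) x 12 mm; ONE knuckle tube 20 long, 18 outside, 10 mm hole, mid-end. Origin: centre of the hole, 9 mm above the flat underside; y along the hole, z up. Plate x = -68 to -12, z = -9 to +3 mm; grip its flat sides at y = +-25 mm
- leaf_plate (a point): centre of the loose leaf's plate, 40 mm along -x from the knuckle hole's centre and 3 mm below it; axes as leaf
- spare: the other loose leaf in the drawer, not to be used: same metal, plate and size, but with TWO knuckles 11.5 mm long at the corners of its end and a 27 mm gap between them; origin on the knuckle axis midway between them, axes as leaf. The two leaves lie side by side, either one on either side
- jamb: grey jamb block bolted to the bench, 88 x 100 x 60 mm high on a 160 mm wide, 8 mm thick foot; a fixed leaf lies on top. Origin on the bench straight below the hinge axis; y along the hinge axis, z up; block and fixed leaf lie at x = 12 to 102 mm, the -x side is free air for the loose plate
- jamb_hole (a point): midpoint of the fixed knuckles' axis, 69 mm above the bench: where the loose hole's centre belongs. Fixed knuckles: 18 mm outside, 10 mm hole (6 mm pin), at y = +-13.5 to +-25 mm, so a 27 mm gap; fixed plate from x = 12 mm, top 3 mm above the axis. Axes as jamb; opened flat, the loose leaf's axes are parallel to these
- jar: bystander: small glass jar with white cap, 56 mm across, 75 mm high; origin at the centre of its underside
- airbrush_stand: bystander: airbrush on a yellow post on a black 75 mm square foot, 166 mm high; origin at the centre of its underside
- tray: bystander: shallow steel tray 120 x 70 x 18 mm with the hinge pin lying in it; origin at the centre of its underside
- strip: bystander: white socket strip 50 x 200 x 32 mm; origin at the centre of its underside
Mind the look-alikes: they are no part of the job. What is shaped like the jamb but blue is not meant.

How it is judged (in metres and radians):
On the way:
1. the drawer has been pulled out to its stop (value of joint cab_drawer0 above 0.128 m), for 0.2 s.
At the end, for the whole second after the job is handed in: Still gripping the one-knuckle leaf (>2 N), at rest: hole centre within 3 mm of the fixed axis in x and z, 5 mm along it; hole within 5 deg, leaf flat within 7 deg; under 8 N on the jamb; drawer at least 120 mm out with the other leaf in it (value of joint cab_drawer0 above 0.12 m and x of leaf in the frame of jamb_hole between -0.003 and 0.003 m and z of leaf in the frame of jamb_hole between -0.003 and 0.003 m and y of leaf in the frame of jamb_hole between -0.005 and 0.005 m and x of leaf_plate in the frame of jamb_hole below -0.03 m and angle between the y axis of leaf and the y axis of jamb, either way round below 0.09 rad and angle between the z axis of leaf and the z axis of jamb, either way round below 0.12 rad and contact force between the fingers and leaf above 2 N and contact force between leaf and jamb below 8 N and linear speed of leaf below 0.02 m/s and angular speed of leaf below 0.2 rad/s and z of spare in the frame of cab below 0.05 m); the arm keeps its last pose, push and grip.
It fails at once if the leaf was rammed against the jamb (over 30 N) (contact force between leaf and jamb above 30 N).
It fails at once if the two-knuckle leaf was lifted out of the drawer (height (world z) of spare above 0.08 m).
It fails at once if a bystander was moved more than 30 mm (distance of any of jar, airbrush_stand, tray, strip from where it was at the start of the episode above 0.03 m).
It also fails if it takes over 64 s, if anything falls off the work surface, if the arm or the gripper's body presses on something with over 40 N, if the wrist force passes 120 N, or if a joint passes its speed limit or range.

ROBOT

A 7-joint arm with a two-finger parallel gripper is mounted at the origin on the work surface. World frame = base frame: x ahead of the robot, y to its left, z up, the work surface at z = 0. Lengths are in m, angles in degrees, forces in N, time in s.
With the tool pointing down it reaches from about 0.35 to 0.775 m from the base axis. Payload 3.1 kg.
Tool frame: the origin (TCP) lies on the centre line of the jaws, within the pads' length; the fingertips stand 17 mm ahead of it and the grasp point (between the pads) lies 2 mm behind it (robot.tip_reach is the distance from the TCP to the fingertips, in m); z points along the fingers, y is the line along which they close (so a half turn about z gives the same grasp; the last joint's range is limited). The gripper opens to 85 mm and grips with 20 to 120 N. Pads are 22 mm wide; open, the fingers measure 114 mm over their backs; the gripper's body (76 mm by 85 mm) begins 54 mm behind the grasp point. The pads swing forward as they close: fully open they stand 13 mm farther back than shut.
Start: joints at [63.1, 17.813, 0.802, 86.603, -0.252, 75.585, -1.558], TCP at [0.228, -0.5, 0.248] pointing down, gripper open.
Joint ranges: [-154.91, 154.91], [-16.99, 109.72], [-72.82, 74.43], [7.12, 147.25], [-82.49, 262.49], [11.32, 116.49], [-174.64, 174.64]. Speed limits (degrees/s): [159.86, 159.86, 180, 180, 180, 180, 180].

INTERFACE

Orientations are given as [roll, pitch, yaw] about the fixed x, y, z axes, in that order (R = Rz(yaw) Ry(pitch) Rx(roll)).
In Python, from station import robot, fingers, vision, workorder, recognise gives the robot as it stands. Calls block until the motion is done:
- robot.move_to(position, orientation): joint-space move of the TCP to a pose.
- robot.line_to(position, orientation=None, velocity=0.15, f_stop=None): straight line of the TCP; orientation=None keeps the orientation; velocity is the mean speed in m/s. With f_stop (N) it stops when the force on the tool has changed by that much, and returns True; else False.
- robot.move_j(angles): joint-space move.
- fingers.gripper_to(opening, force=None): opening from 0.0 (shut) to 1.0 (fully open); force is the grip in N (None keeps the last); returns when the fingers have stopped.
- robot.pause(seconds).
- robot.inverse_kinematics(position, orientation): joint angles nearest the present ones, or None.
- vision.grab_frame(name): name is "side" or "top" or "wrist"; returns the picture (480x640x3 uint8, red, green, blue); there is no depth.
- vision.calibration(name): a dict with "mtx" (3x3 intrinsics, pixels), "extrinsics" (4x4, takes a point from world to camera coordinates); the wrist camera has in their place "T_tool_cam" (4x4, takes a point from camera to tool coordinates, whose origin is the TCP and whose axes are the flange's). Camera axes: x right, y up, looking along -z (the intrinsics and any distortion apply to the point x, -y, -z); pixel columns grow to the right and rows downward; lengths in m; the calibration is good to about 2 mm. A picture is of the moment at which its call begins: read the wrist's pose just before it. calibration takes no time and is no camera call.
A pose or a line that the arm cannot do raises robot.PlanningError and nothing moves.
- workorder.close_job(): hands the job in; it is judged then, once.
Trained networks look in the newest picture that a camera, given by its name, has taken for a name from the list of things; names that differ only in an ending like _2 or _b are one class to them, and where a whole thing is asked for, a point or a joint stands for the part that bears it (a point fixed in the world has none). Each returns a list of dicts, best first, with "p" (0 to 1); they miss things now and then, are a little off and sometimes report something else, mostly with a low value. They report only what shows in the picture. A call takes as long as a camera call. They do not tell look-alikes from the thing itself.
- recognise(label, camera): "rect" ([centre column, centre row, width, height] in pixels, round what is visible of it).
Readings, each from a call of its own:
- robot.current_time_s(): time.
- robot.current_joint_positions(): joint angles.
- robot.current_dq(): joint speeds.
- robot.current_joint_torque(): joint torques, N m.
- robot.current_tool_pos(): TCP position.
- robot.current_eef_rot(): TCP orientation.
- robot.current_contact_force(): force on the tool from outside, world axes, zero at the start.
- robot.current_torque(): the same for the moment, N m.
- robot.current_finger_gap(): opening from 0.0 (shut) to 1.0 (fully open).
- robot.current_gripper_force(): force on a finger pad.
Only numpy, scipy, OpenCV 4.12 (cv2) and the standard library are available. Lean on these libraries where they do the work, as an engineer would, in place of code of your own. Each camera call takes 0.05 s, during which the arm holds its last target. There are 200 camera calls.

## Working session

There is one attempt and no reset: what is moved stays moved. The work goes in short steps, each a Python script; the robot and the scene stay as the last script left them, time stands still between calls to the robot, and variables do not carry over. Pictures are saved under pics/ and viewed, at most 10 in all, crops included, and the job is handed in when it is done.

```bash
mkdir -p pics; ls; cat > h.py <<'E'
import numpy as np, cv2
from station import robot, fingers, vision, workorder, recognise
def save(n,f,img=None):
    img=vision.grab_frame(n) if img is None else img
    cv2.imwrite('pics/'+f,cv2.cvtColor(img,cv2.COLOR_RGB2BGR)); return img
E
python3 - <<'E'
from h import *
print(robot.current_time_s())
for c in ['top','side']:
    save(c,c+'0.png'); k=vision.calibration(c); print(c,k)
    for l in ['cab','cab_drawer0_handle','leaf','spare','jamb','jar','airbrush_stand','tray','strip']:
        print(l,[(round(d['p'],2),np.round(d['rect']).tolist()) for d in recognise(l,c)[:3]])
print(vision.calibration('wrist'),robot.current_time_s(),robot.current_tool_pos(),robot.current_eef_rot())
E
```

```text
pics
0.0
top {'mtx': array([[494.30645603,   0.        , 308.08849638],
       [  0.        , 494.30645603, 239.22833989],
       [  0.        ,   0.        ,   1.        ]]), 'extrinsics': array([[-1.37981172e-02, -9.99896857e-01, -3.98597399e-03,
         1.97466037e-02],
       [ 9.77032031e-01, -1.43301389e-02,  2.12610106e-01,
        -5.38589201e-01],
       [-2.12645296e-01, -9.60805111e-04,  9.77128986e-01,
        -1.10873021e+00],
       [ 0.00000000e+00,  0.00000000e+00,  0.00000000e+00,
         1.00000000e+00]])}
cab [(0.65, [224.0, 174.0, 143.0, 104.0])]
cab_drawer0_handle [(0.74, [222.0, 209.0, 137.0, 33.0])]
leaf []
spare [(0.47, [481.0, 198.0, 32.0, 30.0])]
jamb [(0.91, [452.0, 335.0, 71.0, 54.0]), (0.86, [357.0, 288.0, 69.0, 52.0]), (0.81, [267.0, 335.0, 72.0, 51.0])]
jar [(0.7, [480.0, 198.0, 30.0, 32.0])]
airbrush_stand [(0.77, [364.0, 144.0, 44.0, 54.0])]
tray [(0.58, [496.0, 256.0, 51.0, 57.0])]
strip [(0.7, [108.0, 275.0, 87.0, 26.0])]
side {'mtx': array([[622.96441952,   0.        , 311.9655345 ],
       [  0.        , 622.96441952, 237.03641626],
       [  0.
[... 649 characters left out ...]
27.0])]
tray [(0.83, [437.0, 345.0, 33.0, 41.0])]
strip [(0.95, [212.0, 204.0, 27.0, 30.0])]
{'mtx': array([[383.80738066,   0.        , 328.62377518],
       [  0.        , 383.80738066, 234.35645547],
       [  0.        ,   0.        ,   1.        ]]), 'T_tool_cam': array([[-3.68649025e-04,  9.62589865e-01,  2.70962390e-01,
         6.86013962e-02],
       [ 9.99999900e-01,  2.86040601e-04,  3.44362200e-04,
         8.61661654e-04],
       [ 2.53973319e-04,  2.70962490e-01, -9.62589874e-01,
        -1.27131189e-01],
       [ 0.00000000e+00,  0.00000000e+00,  0.00000000e+00,
         1.00000000e+00]])} 1.0 [ 0.22822162 -0.50043623  0.24829599] [1.79997937e+02 2.77011370e-04 2.45157070e+01]
```

View pics/top0.png

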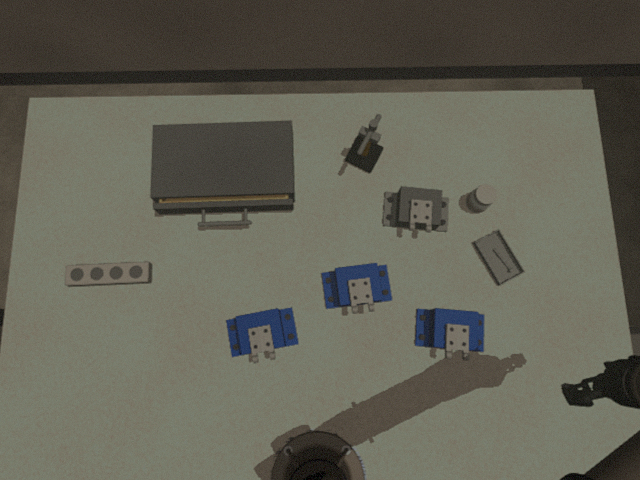

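View pics/side0.png

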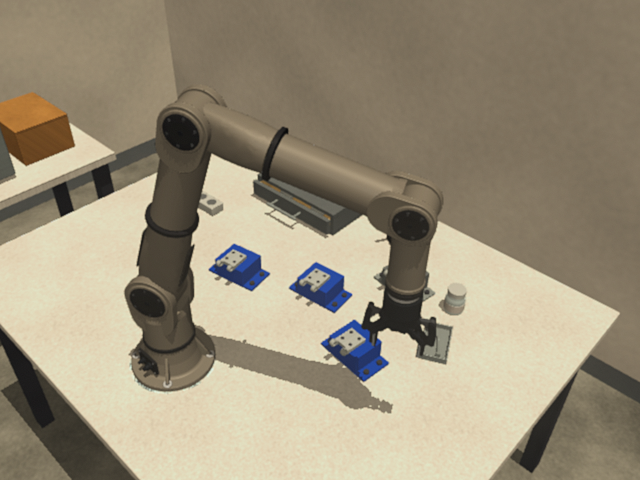

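Top picture: the grey jamb is at (416,210), with its knuckles near (401–430,232). The cabinet is at (224,165), with its handle bar running from (198,226) to (250,224). The blue ones at (357,288), (262,335) and (452,335) are decoys. The side view agrees.

```bash
cat >> h.py <<'E'
from scipy.spatial.transform import Rotation as Ro
def cam_pose(n,pose=None):
    k=vision.calibration(n)
    if n=='wrist':
        p,r=pose; T=np.eye(4); T[:3,:3]=Ro.from_euler('xyz',r,degrees=True).as_matrix(); T[:3,3]=p
        return k['mtx'],T@k['T_tool_cam']
    return k['mtx'],np.linalg.inv(k['extrinsics'])
def ray(n,uv,z,pose=None):
    K,T=cam_pose(n,pose); d=np.linalg.inv(K)@[uv[0],uv[1],1]; d=T[:3,:3]@[d[0],-d[1],-d[2]]
    o=T[:3,3]; return o+d*(z-o[2])/d[2]
def proj(n,P,pose=None):
    K,T=cam_pose(n,pose); q=np.linalg.inv(T)@np.append(P,1); q=K@[q[0],-q[1],-q[2]]; return q[:2]/q[2]
def wpose(): return robot.current_tool_pos(),robot.current_eef_rot()
def wshot(f):
    p=wpose(); i=save('wrist',f); np.save('pics/'+f[:-4]+'.npy',np.r_[p[0],p[1]]); return p,i
def lp(f):
    a=np.load('pics/'+f+'.npy'); return a[:3],a[3:]
E
python3 - <<'E'
from h import *
a,b=ray('top',(198,226.5),.044),ray('top',(250,224),.044)
print('handle',a,b)
print('unit top',[ray('top',u,.08).round(3) for u in [(152,124),(292,121.5),(293,197),(152,198)]])
j=ray('top',(415.5,232),.069); print('jamb',j, [ray('top',u,.0).round(3) for u in [(384,193),(446,190),(448,231),(386,232)]])
for p,o in [((j[0]-.03,j[1],.26),(180,0,0)),((j[0]-.03,j[1],.26),(180,0,180)),((a+b)/2+[0,0,.2],),]*0 or []: pass
h=(a+b)/2
for y in (0,180,90,-90):
  for P in ([j[0]-.04,j[1],.09],[j[0]-.05,j[1],.25],[h[0],h[1],.05],[h[0]-.134,h[1],.05],[h[0]-.03,h[1],.25],[h[0]-.03,h[1]+.06,.05]):
    q=robot.inverse_kinematics(P,[180,0,y]); print(y,np.round(P,2),None if q is None else np.round(q))
E
```

```text
handle [0.57705793 0.2763788  0.044     ] [0.58140283 0.15135054 0.044     ]
unit top [array([0.828, 0.389, 0.08 ]), array([0.829, 0.047, 0.08 ]), array([0.636, 0.046, 0.08 ]), array([0.639, 0.379, 0.08 ])]
jamb [ 0.55005083 -0.23978269  0.069     ] [array([ 0.668, -0.182,  0.   ]), array([ 0.674, -0.339,  0.   ]), array([ 0.567, -0.336,  0.   ]), array([ 0.567, -0.182,  0.   ])]
0 [ 0.51 -0.24  0.09] [ 29.  27.  -8.  96.   4.  56. -70.]
0 [ 0.5  -0.24  0.25] [ 31.  19.  -9.  85.   3.  76. -69.]
0 [0.58 0.21 0.05] [   2.   41.  -37.   88.   27.   60. -132.]
0 [0.45 0.21 0.05] [   4.   30.  -41.  108.   25.   51. -139.]
0 [0.55 0.21 0.25] [  11.   32.  -55.   78.   26.   83. -132.]
0 [0.55 0.27 0.05] [  -4.   41.  -37.   89.   27.   60. -138.]
180 [ 0.51 -0.24  0.09] [ 46.  31. -32.  96.  18.  59.  98.]
180 [ 0.5  -0.24  0.25] [ 48.  21. -33.  85.  12.  77. 104.]
180 [0.58 0.21 0.05] [  7.  44. -46.  88.  34.  63.  43.]
180 [0.45 0.21 0.05] [ 15.  37. -59. 108.  38.  57.  29.]
180 [0.55 0.21 0.25] [ 11.  31. -54.  78.  25.  82.  48.]
180 [0.55 0.27 0.05] [  8.  51. -61.  89.  46.  69.  29.]
90 [ 0.51 -0.24  0.09] [ 38.  29. -20.  96.  11.  57.  14.]
90 [ 0.5  -0.24  0.25] [ 39.  20. -21.  85.   7.  77.  18.]
90 [0.58 0.21 0.05] [  7.  44. -45.  88.  33.  62. -46.]
90 [0.45 0.21 0.05] [ 17.  39. -62. 108.  41.  59. -63.]
90 [0.55 0.21 0.25] [ 15.  35. -62.  78.  30.  84. -46.]
90 [0.55 0.27 0.05] [  7.  49. -57.  89.  43.  67. -59.]
-90 [ 0.51 -0.24  0.09] [  18.   27.    7.   97.   -4.   56. -153.]
-90 [ 0.5  -0.24  0.25] [  22.   18.    3.   86.   -1.   76. -155.]
-90 [0.58 0.21 0.05] [ 15.  52. -62.  88.  48.  70. 125.]
-90 [0.45 0.21 0.05] [ 17.  39. -62. 108.  41.  58. 117.]
-90 [0.55 0.21 0.25] [ 14.  35. -62.  78.  30.  84. 134.]
-90 [0.55 0.27 0.05] [  9.  51. -62.  88.  47.  69. 118.]
```

```bash
python3 - <<'E'
from h import *
robot.move_to([.57,-.26,.22],[180,0,0]); a,i=wshot('wj.png'); print([(round(d['p'],2),np.round(d['rect']).tolist()) for d in recognise('jamb','wrist')])
robot.move_to([.575,.16,.26],[180,0,90]); b,k=wshot('wh.png'); print([(round(d['p'],2),np.round(d['rect']).tolist()) for d in recognise('cab_drawer0_handle','wrist')])
print(a,b,robot.current_time_s())
save(0,'w2.png',np.hstack([cv2.resize(i[60:420],(400,225)),cv2.resize(k,(400,300))[:225]]))if 0 else 0
E
```

```text
[(0.94, [165.0, 348.0, 180.0, 116.0]), (0.82, [384.0, 409.0, 149.0, 44.0]), (0.67, [322.0, 166.0, 193.0, 163.0])]
[(0.81, [375.0, 166.0, 90.0, 325.0]), (0.16, [484.0, 168.0, 307.0, 336.0])]
(array([ 0.56902662, -0.26203736,  0.22009559]), array([ 1.79910992e+02,  3.73506038e-02, -1.50016408e-01])) (array([0.57576639, 0.15759774, 0.25959834]), array([-1.79995334e+02,  1.02452176e-01,  8.97802282e+01])) 4.3083
```

View pics/wj.png

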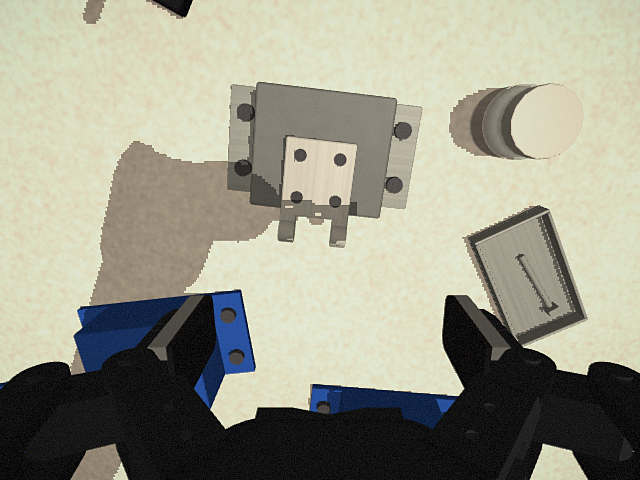

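View pics/wh.png

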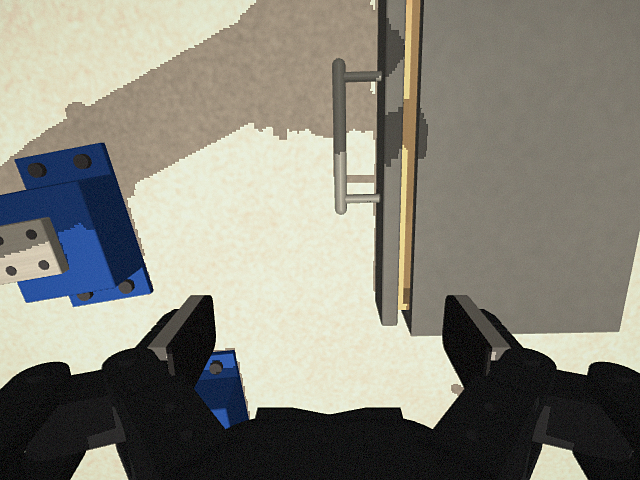

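Wrist view 1 shows the jamb leaf plate from (287,136) to (356,144), with the fixed knuckles at (287,232) and (338,237). The jamb is turned about -7°. In wrist view 2 the bar handle runs from (339,60) to (341,214), roughly vertical in the image. Next I pull the drawer.

```bash
python3 - <<'E'
from h import *
p=lp('wh')
a,b=ray('wrist',(339,64),.044,p),ray('wrist',(341,210),.044,p); print(a,b)
e,f=ray('wrist',(412,0),.08,p),ray('wrist',(411,334),.08,p); print('unit edge',e,f)
g,k=ray('wrist',(384,60),.068,p),ray('wrist',(383,320),.068,p); print('front',g,k)
d=a-b; yaw=np.degrees(np.arctan2(-d[0],d[1])); print('yaw',yaw,np.linalg.norm(d))
p=lp('wj'); print('jamb K',[ray('wrist',u,.069,p).round(4) for u in [(287,232),(338.5,237)]],[ray('wrist',u,.072,p).round(4) for u in [(287,136),(356,144)]],[ray('wrist',u,.06,p).round(4) for u in [(257,82),(397,99),(380,217),(250,205)]])
np.save('handle.npy',np.r_[(a+b)/2,yaw])
E
```

```text
[0.58501019 0.27456095 0.044     ] [0.58722029 0.15170313 0.044     ]
unit edge [0.63565013 0.31102375 0.08      ] [0.64931825 0.04579479 0.08      ]
front [0.61879879 0.27380717 0.068     ] [0.62560913 0.05331847 0.068     ]
yaw 1.0305899779401673 0.12287769187611047
jamb K [array([ 0.5605, -0.2312,  0.069 ]), array([ 0.5564, -0.2699,  0.069 ])] [array([ 0.6305, -0.2338,  0.072 ]), array([ 0.6249, -0.2818,  0.072 ])] [array([ 0.6668, -0.2128,  0.06  ]), array([ 0.6553, -0.3111,  0.06  ]), array([ 0.5697, -0.302 ,  0.06  ]), array([ 0.5794, -0.2027,  0.06  ])]
```

```bash
python3 - <<'E'
from h import *
y=np.radians(2); u=np.array([np.cos(y),np.sin(y),0]); H=np.array([.586,.213,0]); O=[180,0,92]
P=H-u*.003
fingers.gripper_to(.36,40)
robot.move_to(P+[0,0,.13],O); print(wpose())
print('hit',robot.line_to(P+[0,0,.049],O,velocity=.12,f_stop=8),wpose(),robot.current_contact_force())
fingers.gripper_to(0,40); print(robot.current_finger_gap(),robot.current_gripper_force(),wpose()[0],robot.current_contact_force())
s=robot.current_tool_pos()
print('stop',robot.line_to(s-u*.142,O,velocity=.09,f_stop=12)); e=robot.current_tool_pos()
print(s,e,np.linalg.norm(e-s),robot.current_contact_force(),robot.current_time_s())
E
```

```text
(array([0.5838397 , 0.21275428, 0.13092295]), array([1.79914680e+02, 5.58768489e-03, 9.19861159e+01]))
hit False (array([0.58391659, 0.21324993, 0.05015985]), array([ 1.79878964e+02, -4.87500664e-02,  9.19827928e+01])) [-0.4982256   0.14611643  0.14174665]
0.11099775828319981 39.131691455841064 [0.58415957 0.2133807  0.0504685 ] [ 0.45120332 -0.01687497  4.25942301]
stop True
[0.58415957 0.2133807  0.0504685 ] [0.46164481 0.21097109 0.05068365] 0.12253864728174041 [1.24369241 1.34389728 1.03750343] 7.8667
```

```bash
python3 - <<'E'
from h import *
O=[180,0,92]; s=robot.current_tool_pos()
print(robot.line_to(s-[.012,0.0003,0],O,velocity=.04,f_stop=18),robot.current_tool_pos(),robot.current_contact_force())
robot.pause(.3); print(robot.current_tool_pos(),robot.current_contact_force())
fingers.gripper_to(.36); s=robot.current_tool_pos(); robot.line_to(s+[0,0,.08],O,velocity=.2)
fingers.gripper_to(1.0)
robot.move_to([.50,.21,.27],[180,0,0]); a,i=wshot('wd.png')
for l in ('leaf','spare'): print(l,[(round(d['p'],2),np.round(d['rect']).tolist()) for d in recognise(l,'wrist')])
print(a,robot.current_time_s())
E
```

```text
True [0.46158849 0.21095052 0.05066132] [0.94870752 0.82075264 1.07757869]
[0.46160511 0.21097176 0.05065411] [0.46663612 0.32600965 2.23274702]
leaf [(0.7, [253.0, 104.0, 62.0, 93.0]), (0.2, [322.0, 134.0, 397.0, 233.0])]
spare []
(array([0.49963484, 0.20994343, 0.26947166]), array([1.79977872e+02, 5.64199172e-02, 5.46931512e-02])) 11.3083
```

View pics/wd.png

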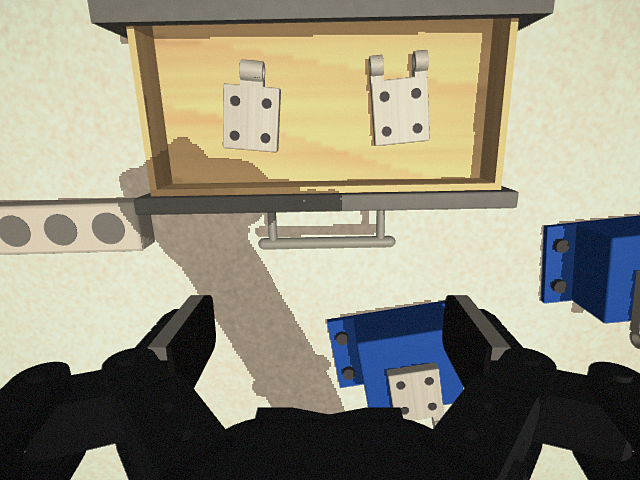

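The drawer view shows the drawer fully out. The one-knuckle leaf is on the left: plate corners (224,83), (281,88), (278,152), (223,149), knuckle (252,71). The spare is on the right at (400,100).

```bash
python3 - <<'E'
from h import *
p=lp('wd'); c=np.array([ray('wrist',u,.034,p) for u in [(224,83),(281,88),(278,152),(223,149)]])
kn=ray('wrist',(252,70),.035,p)
print(c.round(4),kn)
C=c.mean(0); v=[c[0]-c[3],c[1]-c[2]]; w=[c[0]-c[1],c[3]-c[2]]
print([np.linalg.norm(x).round(4) for x in v+w])
ya=[np.degrees(np.arctan2(x[1],x[0])) for x in v]+[np.degrees(np.arctan2(-x[0],x[1])) for x in w]; print(ya)
y=np.mean(ya); print(C,y)
# grasp: from above
q=[robot.inverse_kinematics([C[0],C[1],z],[180,0,y]) for z in (.04,.13)]; print(q)
robot.move_to([C[0],C[1],.14],[180,0,y]); a,i=wshot('wl.png'); print(a,robot.tip_reach)
E
```

```text
[[0.6051 0.3016 0.034 ]
 [0.601  0.2514 0.034 ]
 [0.5454 0.256  0.034 ]
 [0.5481 0.3067 0.034 ]] [0.61562556 0.27610683 0.035     ]
[np.float64(0.0572), np.float64(0.0558), np.float64(0.0504), np.float64(0.0508)]
[np.float64(-5.128259578978603), np.float64(-4.751650913474693), np.float64(-4.68202230565504), np.float64(-3.032654961403931)]
[0.57490513 0.27892292 0.034     ] -4.398646939878066
[array([ -16.77585567,   39.35235103,  -16.46849019,   85.39439519,
         12.37049366,   57.04220241, -130.85460152]), array([ -16.13621378,   34.09813101,  -17.66908055,   80.54080695,
         10.65285158,   66.99499307, -129.51616466])]
(array([0.57509915, 0.278672  , 0.14071978]), array([ 1.79993603e+02, -2.50968442e-02, -4.39109488e+00])) 0.017
```

View pics/wl.png

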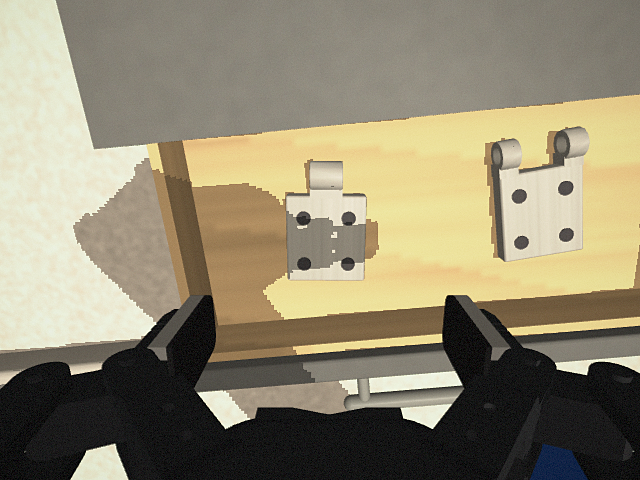

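The leaf sits square to the tool: corners (287,195), (365,195), (365,280), (287,280), knuckle (326,175). I'm descending with the jaws narrowed and feeling for the floor before gripping.

```bash
python3 - <<'E'
from h import *
p=lp('wl'); c=np.array([ray('wrist',u,.034,p) for u in [(287,195),(365,195),(365,280),(287,280)]]); C=c.mean(0); print(C,c.round(4))
y=-4.39; O=[180,0,y]
fingers.gripper_to(.74)
robot.move_to([C[0],C[1],.10],O); robot.line_to([C[0],C[1],.052],O,velocity=.12)
print('floor',robot.line_to([C[0],C[1],.030],O,velocity=.03,f_stop=4),wpose(),robot.current_contact_force())
s=robot.current_tool_pos(); robot.line_to([C[0],C[1],s[2]+.0035],O,velocity=.03)
fingers.gripper_to(0,40); print(robot.current_finger_gap(),robot.current_gripper_force(),wpose(),robot.current_contact_force())
s=robot.current_tool_pos()
robot.line_to([C[0],C[1],.15],O,velocity=.15); print(robot.current_finger_gap(),robot.current_gripper_force(),robot.current_contact_force())
wshot('wg.png'); print(robot.current_time_s())
E
```

```text
[0.57544072 0.27960599 0.034     ] [[0.6053 0.3013 0.034 ]
 [0.6016 0.2535 0.034 ]
 [0.5455 0.2564 0.034 ]
 [0.5494 0.3073 0.034 ]]
floor True (array([0.57564107, 0.27939948, 0.03332647]), array([ 1.79986097e+02, -9.12120767e-03, -4.40623612e+00])) [ 0.18218347 -0.30555448  3.93286916]
0.5675816632806955 42.63505518436432 (array([0.57529489, 0.27966622, 0.0366942 ]), array([ 1.79997357e+02,  1.56815765e-02, -4.38051104e+00])) [0.57494047 0.37599742 0.88184002]
0.574158827166801 42.321887612342834 [ 0.03476438 -0.45653453 -2.21738517]
15.375
```

View pics/wg.png

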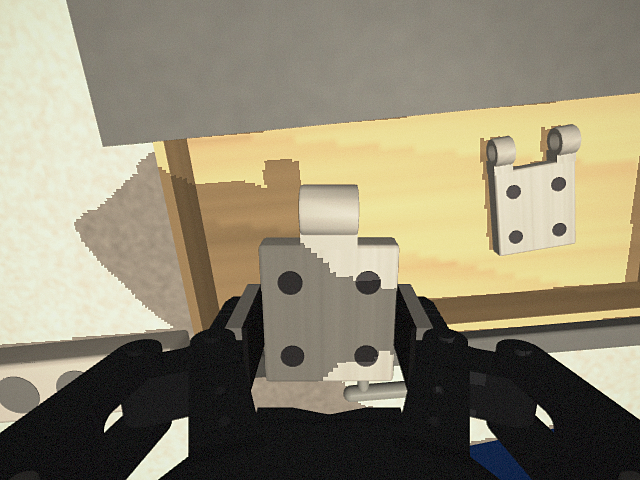

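Leaf gripped square: knuckle at (300–358, 184–235), plate lower corners (264,380) and (392,381). The spare is untouched. Next I check the in-hand pose, move to a standoff in front of the jamb and look again.

```bash
cat >> h.py <<'E'
HO=np.array([.040,0,.0057]) # hole centre in tool frame (leaf x = tool x, leaf y = -tool y)
def tcp_for(hole,yaw):
    return np.array(hole)-Ro.from_euler('xyz',[180,0,yaw],degrees=True).apply(HO)
def hole_at(pose): return pose[0]+Ro.from_euler('xyz',pose[1],degrees=True).apply(HO)
def leafpts(h,yaw,L):
    return np.array(h)+Ro.from_euler('z',yaw,degrees=True).apply(L)
E
python3 - <<'E'
from h import *
p=lp('wg'); h=hole_at(p)
L=[[-.068,.025,.003],[-.068,-.025,.003],[-.012,.025,.003],[-.012,-.025,.003],[0,.010,.009],[0,-.010,.009]]
print([proj('wrist',q,p).round(1).tolist() for q in leafpts(h,p[1][2],L)])
J=np.array([.5597,-.2500,.069]); y=-6.6; p=lp('wj')
F=[[.012,.025,.003],[.012,-.025,.003],[.068,.025,.003],[.068,-.025,.003],[0,.025,.009],[0,-.025,.009],[0,.0135,.009],[0,-.0135,.009],[.102,.05,-.009],[.102,-.05,-.009]]
print([proj('wrist',q,p).round(1).tolist() for q in leafpts(J,y,F)])
ax=np.array([np.cos(np.radians(y)),np.sin(np.radians(y)),0])
S=tcp_for(J-ax*.05+[0,0,.03],y)
robot.move_to([.45,.1,.2],[180,0,y])
robot.move_to(S,[180,0,y]); robot.pause(.3); a,i=wshot('ws.png')
print(hole_at(a)-J,a,robot.current_finger_gap(),robot.current_time_s())
print([proj('wrist',q,a).round(1).tolist() for q in leafpts(hole_at(a),y,L)]);print([proj('wrist',q,a).round(1).tolist() for q in leafpts(J,y,F)])
cv2.imwrite('pics/ws2.png',cv2.resize(cv2.cvtColor(i[:300,200:500],cv2.COLOR_RGB2BGR),(600,600),interpolation=cv2.INTER_CUBIC))
E
```

```text
[[263.5, 381.8], [390.2, 381.7], [256.1, 246.5], [397.1, 246.4], [296.3, 217.4], [356.7, 217.4]]
[[279.0, 216.1], [346.5, 223.5], [285.3, 138.1], [356.5, 146.3], [276.8, 233.9], [344.9, 241.3], [292.5, 235.6], [329.3, 239.6], [255.4, 83.7], [396.6, 100.6]]
[-0.04913608  0.00667468  0.03037388] (array([ 0.47081717, -0.2387958 ,  0.10504567]), array([-1.79995076e+02, -4.04027184e-02, -6.50205236e+00])) 0.5719558363092226 17.95
[[263.2, 382.1], [390.1, 382.2], [256.1, 246.4], [397.1, 246.6], [296.3, 217.4], [356.7, 217.4]]
[[263.6, 37.0], [395.6, 37.2], [256.3, -144.7], [403.6, -144.5], [262.4, 68.9], [396.7, 69.1], [293.3, 69.0], [365.8, 69.1], [185.4, -242.2], [474.7, -241.7]]
```

View pics/ws2.png

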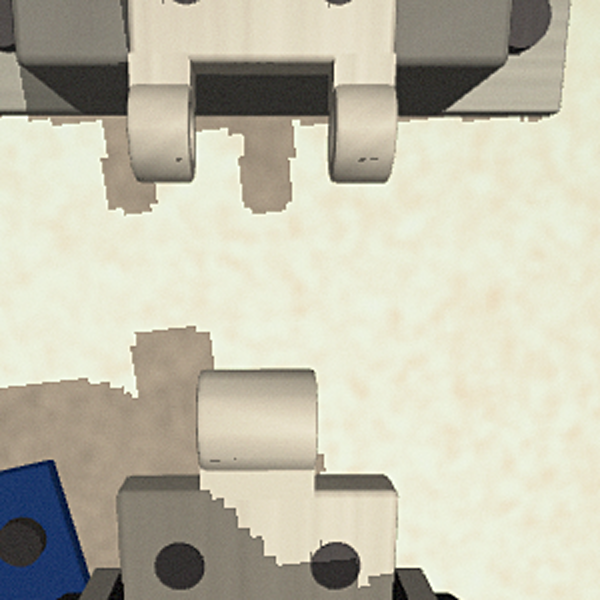

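```bash
python3 - <<'E'
from h import *
a=lp('ws'); y=a[1][2]; J=np.array([.5597,-.2500,.069]); h=hole_at(a)
t=np.linspace(0,2*np.pi,181)
cyl=lambda yy:[[.009*np.cos(s),yy,.009*np.sin(s)] for s in t]
def rows(o,yw,yy): r=np.array([proj('wrist',q,a) for q in leafpts(o,yw,cyl(yy))]); return r.min(0).round(1),r.max(0).round(1)
print('loose',rows(h,y,.01),rows(h,y,-.01)); print('fixed',[rows(J,-6.6,v) for v in(.025,.0135,-.0135,-.025)])
print([proj('wrist',q,a).round(1).tolist() for q in leafpts(J,-6.6,[[.012,0,.003],[.012,0,-.009],[.014,.05,-.009],[.014,.05,-.061]])])
print([proj('wrist',q,a).round(1).tolist() for q in leafpts(h,y,[[-.012,0.025,.003],[-.012,0.025,-.009],[-.026,.014,.003],[-.026,-.014,.003]])])
g=cv2.cvtColor(cv2.imread('pics/ws.png'),cv2.COLOR_BGR2GRAY)
print('fixedL',g[20:100,278].tolist());print('fixedR',g[20:100,382].tolist());print('mid',g[20:60,331].tolist());print('loose',g[175:250,328].tolist());print('plateR',g[230:256,385].tolist());print('row loose',g[210,290:368].tolist());print('row fixed',g[75,258:304].tolist(),g[75,358:404].tolist())
E
```

```text
loose (array([296.2, 186. ]), array([300.3, 237.1])) (array([353.3, 185.9]), array([356.8, 237. ]))
fixed [(array([262.3,  46.9]), array([269.7,  96.4])), (array([293.2,  46.9]), array([297.2,  96.5])), (array([361.7,  47. ]), array([365.9,  96.6])), (array([389.2,  47. ]), array([396.9,  96.6]))]
[[329.6, 37.1], [329.5, 43.7], [206.9, 38.2], [236.4, 59.6]]
[[256.2, 246.5], [261.8, 237.2], [288.3, 283.2], [365.2, 283.2]]
fixedL [217, 214, 215, 213, 217, 212, 219, 219, 217, 216, 217, 219, 221, 219, 220, 218, 218, 218, 218, 217, 221, 224, 163, 150, 165, 169, 174, 179, 185, 184, 191, 197, 199, 199, 201, 204, 205, 207, 210, 202, 207, 208, 210, 213, 206, 204, 206, 206, 195, 196, 198, 196, 188, 190, 177, 178, 176, 167, 159, 158, 152, 150, 146, 141, 138, 130, 126, 117, 104, 91, 92, 180, 247, 238, 237, 236, 237, 234, 239, 235]
fixedR [222, 222, 221, 225, 224, 223, 224, 219, 223, 222, 223, 224, 221, 223, 222, 224, 224, 222, 223, 223, 226, 225, 153, 156, 167, 167, 174, 179, 181, 187, 191, 194, 200, 203, 203, 204, 207, 206, 208, 212, 213, 215, 216, 214, 214, 214, 211, 205, 204, 204, 207, 200, 1
[... 996 characters left out ...]
, 222, 219, 219, 220, 217, 220, 216, 220, 222, 222, 221, 220, 220, 219, 220, 220, 221, 222, 221, 221, 221, 218, 220, 220, 220, 219, 221, 218, 222, 221, 219, 220, 218, 218, 220, 216, 162, 239, 239, 236, 232, 232, 235, 232, 234, 234]
row fixed [153, 149, 158, 155, 159, 153, 129, 157, 165, 176, 178, 175, 179, 178, 178, 181, 179, 179, 177, 177, 178, 178, 178, 174, 179, 178, 181, 178, 184, 184, 184, 189, 189, 193, 190, 198, 135, 130, 181, 129, 244, 238, 236, 235, 236, 236] [231, 233, 232, 234, 241, 217, 85, 118, 94, 70, 165, 173, 174, 177, 179, 177, 182, 182, 179, 180, 181, 175, 183, 177, 178, 178, 181, 177, 180, 179, 181, 186, 186, 187, 189, 188, 189, 189, 185, 156, 230, 231, 231, 231, 231, 230]
```

The close view shows fixed knuckles with front edge at row 91, columns 264–398. The loose knuckle spans columns 299–358, rows 184–234. Lateral match is within 0.2 mm, and the jamb is about 1.8 mm farther than estimated. I'm correcting that, going level and moving in gently.

```bash
cat > go.py <<'E'
from h import *
J=np.array([.5597,-.2500,.069]); y=-6.5
ax=np.array([np.cos(np.radians(y)),np.sin(np.radians(y)),0]); J=J+ax*.0018
def go(off,v,fs=None):
    T=J+np.array(off)[0]*ax+[0,0,off[1]]; hit=False
    for k in range(2):
        e=T-hole_at(wpose()); 
        if k and np.linalg.norm(e)<.0003: break
        hit=robot.line_to((tcp_for(T,y) if k==0 else np.array(tcp_for(T,y))+e),[180,0,y],velocity=v,f_stop=fs)
        robot.pause(.2)
        if hit: break
    print(hit,'err mm',((hole_at(wpose())-T)*1000).round(2),robot.current_eef_rot().round(2),robot.current_contact_force().round(2),robot.current_time_s())
E
python3 - <<'E'
from go import *
go((-.05,0),.08); go((-.025,0),.05,6); a,i=wshot('w3.png')
g=cv2.cvtColor(i,cv2.COLOR_RGB2GRAY)
print('L',g[100:190,278].tolist(),'R',g[100:190,382].tolist()); print('loose',g[178:190,328].tolist())
t=np.linspace(0,2*np.pi,181)
r=lambda o,yy:np.array([proj('wrist',q,a) for q in leafpts(o,y,[[.009*np.cos(s),yy,.009*np.sin(s)] for s in t])])
for o,yy in ((J,.02),(J,-.02),(hole_at(a),0)): q=r(o,yy); print(q.min(0).round(1),q.max(0).round(1))
cv2.imwrite('pics/w3c.png',cv2.resize(cv2.cvtColor(i[60:360,200:500],cv2.COLOR_RGB2BGR),(600,600),interpolation=cv2.INTER_CUBIC))
E
```

```text
False err mm [-0.5   0.24 -0.6 ] [180.   -0.   -6.5] [-0.07 -0.12 -1.75] 19.125
False err mm [0.34 0.04 0.08] [180.    0.   -6.5] [ 0.66 -0.34 -2.31] 20.4333
L [213, 213, 211, 213, 214, 213, 212, 215, 216, 213, 215, 214, 219, 218, 125, 151, 155, 158, 164, 165, 173, 176, 178, 186, 185, 188, 189, 194, 195, 200, 201, 198, 206, 202, 211, 212, 215, 218, 218, 221, 221, 220, 214, 210, 209, 207, 203, 203, 192, 193, 189, 187, 190, 190, 188, 188, 175, 86, 100, 174, 157, 150, 144, 135, 131, 108, 109, 217, 145, 155, 155, 151, 155, 155, 158, 155, 154, 153, 160, 160, 158, 154, 153, 154, 152, 152, 153, 155, 152, 155] R [220, 221, 221, 221, 220, 221, 222, 220, 220, 222, 222, 221, 225, 226, 127, 156, 158, 171, 172, 177, 177, 182, 184, 191, 193, 197, 195, 197, 205, 205, 208, 209, 210, 210, 212, 212, 213, 212, 216, 217, 216, 217, 213, 208, 207, 208, 198, 199, 200, 193, 193, 189, 187, 188, 184, 174, 175, 167, 159, 154, 144, 145, 138, 130, 129, 117, 98, 176, 247, 235, 235, 235, 233, 231, 232, 233, 232, 231, 233, 233, 233, 232, 232, 233, 236, 234, 234, 237, 233, 233]
loose [237, 237, 238, 235, 239, 240, 208, 91, 117, 129, 141, 153]
[262.7 111.7] [271.3 167. ]
[382.4 111.7] [390.5 166.9]
[326.5 185.9] [326.8 237. ]
```

View pics/w3c.png

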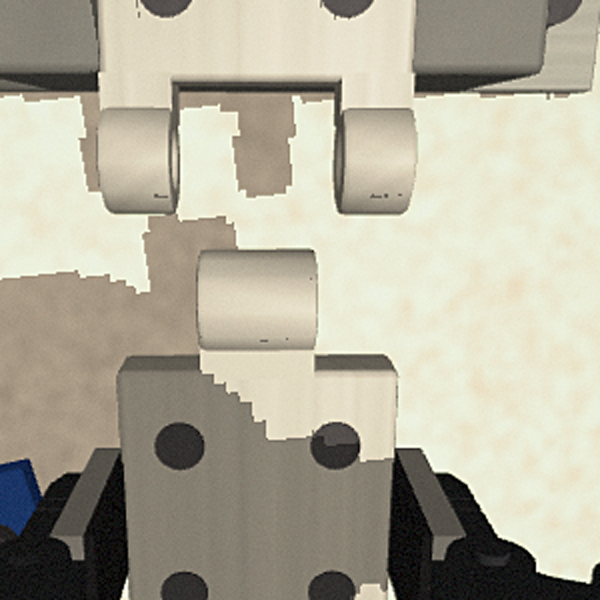

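Level approach view: fixed knuckles at columns 249–408, front row 167, which matches the prediction. The loose knuckle is centred on them within 0.3 px. Moving in the last 25 mm with a force stop.

```bash
python3 - <<'E'
from go import *
a=lp('w3')
print('pred fixed ends',[proj('wrist',q,a).round(1).tolist() for q in leafpts(J,y,[[0,.025,.009],[0,-.025,.009],[-.005,.025,.0075],[-.005,-.025,.0075]])])
go((-.0004,0),.03,5); a,i=wshot('w4.png')
g=cv2.cvtColor(i,cv2.COLOR_RGB2GRAY)
for r in (200,210,220): print(r,g[r,235:425].tolist())
cv2.imwrite('pics/w4c.png',cv2.resize(cv2.cvtColor(i[120:320,228:428],cv2.COLOR_RGB2BGR),(600,600),interpolation=cv2.INTER_CUBIC))
E
```

```text
pred fixed ends [[247.0, 140.8], [406.3, 140.7], [248.8, 156.6], [404.5, 156.6]]
False err mm [-0.18 -0.06  0.05] [ 1.80e+02  1.00e-02 -6.51e+00] [-0.28  0.17 -1.28] 21.6417
200 [151, 148, 153, 154, 152, 154, 159, 154, 154, 149, 154, 153, 157, 158, 153, 158, 157, 153, 184, 193, 196, 195, 196, 197, 200, 194, 195, 193, 197, 195, 198, 195, 193, 191, 193, 188, 190, 197, 190, 194, 191, 192, 188, 190, 184, 188, 186, 191, 191, 184, 196, 120, 102, 174, 159, 89, 151, 156, 156, 152, 157, 162, 165, 95, 190, 200, 202, 202, 205, 202, 203, 203, 201, 199, 204, 203, 198, 203, 204, 202, 199, 200, 200, 202, 200, 199, 197, 196, 201, 195, 196, 197, 198, 193, 198, 198, 197, 198, 196, 195, 195, 200, 196, 195, 197, 196, 193, 194, 195, 194, 196, 191, 194, 194, 191, 191, 191, 194, 191, 191, 189, 193, 194, 177, 236, 235, 233, 233, 238, 213, 88, 101, 114, 78, 97, 187, 189, 198, 196, 197, 199, 200, 193, 197, 198, 195, 193, 194, 191, 188, 193, 194, 191, 193, 194, 194, 193, 189, 194, 190, 189, 188, 190, 186, 183, 184, 186, 179, 186, 234, 231, 229, 231, 230, 229, 231, 231, 229, 231, 230, 233, 234, 234, 234, 234, 2
[... 1227 characters left out ...]
07, 222, 123, 97, 173, 170, 100, 153, 155, 153, 156, 154, 159, 159, 111, 182, 197, 196, 201, 197, 202, 199, 203, 203, 202, 199, 203, 200, 203, 201, 203, 208, 202, 204, 204, 207, 203, 205, 205, 204, 205, 205, 207, 207, 210, 206, 210, 209, 207, 207, 212, 207, 208, 213, 209, 207, 209, 211, 209, 209, 210, 209, 210, 212, 212, 212, 213, 213, 214, 214, 214, 213, 218, 217, 168, 243, 241, 239, 242, 251, 176, 83, 112, 105, 75, 134, 187, 197, 197, 201, 200, 200, 204, 202, 199, 203, 202, 203, 206, 207, 206, 209, 208, 208, 212, 209, 214, 214, 215, 215, 210, 210, 216, 206, 212, 212, 214, 210, 200, 196, 232, 235, 233, 234, 232, 231, 229, 232, 230, 234, 231, 233, 234, 234, 235, 234, 234, 236, 235, 233, 233]
```

View pics/w4c.png

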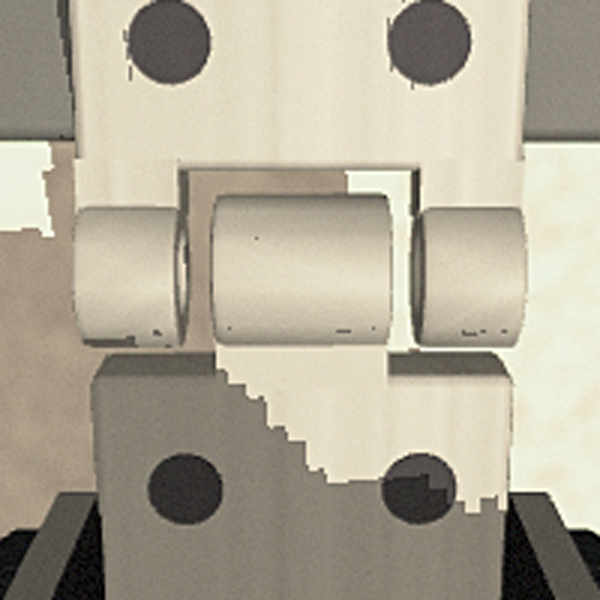

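The view shows the loose knuckle (columns 298.5–358) centred between the fixed ones (253–404), with gaps of about 3 mm each side. Front silhouettes line up near row 236 and there is no contact force. One quick check of relative height from the screw-hole spacing.

```bash
python3 - <<'E'
from go import *
g=cv2.cvtColor(cv2.imread('pics/w4.png'),cv2.COLOR_BGR2GRAY); a=lp('w4'); h=hole_at(a)
b=(g<125).astype(np.uint8); n,l,s,c=cv2.connectedComponentsWithStats(b)
H=[(c[k].round(2).tolist(),s[k].tolist()) for k in range(1,n) if 250<s[k][4]<900]; print(H)
def ob(cy): 
    q=sorted([np.array(x[0]) for x in H if abs(x[0][1]-cy)<8],key=lambda v:v[0]); return q
F,L=ob(133),ob(283); print(F,L,'ratio',(F[1]-F[0])[0]/(L[1]-L[0])[0])
for dz in (-.002,0,.002):
    P=lambda X,z:[proj('wrist',q,a) for q in leafpts(h,y,[[X,.014,.003+z],[X,-.014,.003+z]])]
    p,q=P(.026,0),P(-.026,dz); print(dz,p[0],q[0],(p[1]-p[0])[0]/(q[1]-q[0])[0])
robot.pause(.3); print(robot.current_gripper_force(),robot.current_contact_force(),robot.current_dq().round(3),(hole_at(wpose())-J)*1e3)
E
```

```text
[([625.25, 13.1], [604, 0, 36, 34, 858]), ([281.01, 30.57], [267, 15, 29, 33, 763]), ([373.79, 30.71], [359, 15, 30, 33, 766]), ([283.91, 133.42], [270, 120, 28, 28, 610]), ([370.72, 133.48], [357, 120, 28, 28, 610]), ([376.53, 240.7], [358, 237, 40, 9, 291]), ([289.32, 282.73], [277, 271, 26, 24, 497]), ([291.72, 356.08], [280, 345, 24, 23, 425]), ([365.26, 355.42], [354, 345, 24, 22, 414])]Traceback (most recent call last):
  File "<stdin>", line 7, in <module>
IndexError: list index out of range
```

Hole-spacing ratio is 1.110, where level leaves would give about 1.112, so the height agrees to within a few tenths of a mm. The lateral offset is about 0.4 mm. Handing in.

```bash
python3 - <<'E'
from go import *
robot.pause(.3); print(robot.current_gripper_force(),robot.current_contact_force(),robot.current_dq().round(3),(hole_at(wpose())-J)*1e3,robot.current_time_s())
print(workorder.close_job())
E
```

```text
42.31408953666687 [ 0.19466352 -0.06157206 -2.41838655] [ 0.04   0.065 -0.025 -0.001  0.038  0.014 -0.03 ] [-0.39477781  0.02259334  0.04507868] 21.9917
the job is handed in; nothing more can be done
None
```

I handed the job in at 22 s with the drawer pulled to its stop, the spare leaf still in it, and the one-knuckle leaf held still in the gripper between the fixed knuckles; by my camera measurements it is in line to under 1 mm, with no sign of contact with the jamb, and the hand-in returned no verdict.

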